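# Screw the humidifier's top until its spout faces the potted plant

## Robot

A 6-joint arm with a two-finger parallel gripper is mounted at the origin on the work surface. World frame = base frame: x ahead of the robot, y to its left, z up, the work surface at z = 0. Lengths are in m, angles in rad, forces in N, time in s.
With the tool pointing down it reaches from about 0.3 to 0.875 m from the base axis. Payload 6.4 kg.
Tool frame: the origin (TCP) lies where the fingers leave the gripper's body, on its centre line; the fingertips stand 73 mm ahead of it and the grasp point (between the pads) lies 54 mm ahead of it; z points along the fingers, y is the line along which they close (so a half turn about z gives the same grasp; the last joint's range is limited). The gripper opens to 85 mm and grips with 20 to 120 N. Pads are 22 mm wide; open, the fingers measure 114 mm over their backs; the gripper's body (76 mm by 85 mm) begins 54 mm behind the grasp point. The pads swing forward as they close: fully open they stand 13 mm farther back than shut.
Start: joints at [-1.355, 0.181, 1.607, -0, 1.354, -0.206], TCP at [0.235, -0.525, 0.304] pointing down, gripper open.
Joint ranges: [-2.99, 2.99], [-0.89, 2.07], [0.3, 2.58], [-1.14, 4.28], [0, 2.63], [-3.12, 3.12]. Speed limits (rad/s): [2.57, 2.57, 3.01, 3.14, 3.14, 3.14].

## Interface

Orientations are given as a unit quaternion [w, x, y, z].
In Python, from bench import ctrl gives the robot as it stands.
- The arm moves only by the tool carry_out, never from a script. Its argument "steps" is one flat list of numbers, 7 for each row, row after row: the shift along the tool's x, y, z in m, then the turn, a rotation vector about the tool's x, y, z in rad, then the opening, from 0 (shut) to 1 (fully open). In form: [dx, dy, dz, wx, wy, wz, claw, dx, dy, dz, wx, wy, wz, claw, ...]. A call has 1 to 20 rows; each row is the pose to reach, as a shift and turn from the pose commanded when the call began, along the tool's axes at that moment; what a row does not reach only later rows make up. A row lasts 1/10 s, in which the tool goes at most 50 mm and 8.59 degrees, less where a joint would pass 70% of its speed; a pose out of reach is approached as far as the arm can. A call with a gripper value outside its range is refused whole. The fingers move at their own pace and stop on an object; the grip force is fixed at half the most. Time passes only in rows, so rows that repeat a pose let the fingers close. It gives the time, the measured TCP pose, the force, the opening and the grip force at its end, in the units of the state.
- ctrl.get_obs(): the state, without advancing time (a new reading comes with each control period).
- ctrl.camera(name): name is "side" or "top"; returns the picture (480x640x3 uint8, red, green, blue); there is no depth.
- ctrl.camera_params(name): a dict with "vertical_fov" (degrees; the focal length in pixels is half the picture's height over the tangent of half this angle, whatever the lens; pixels are square), "cx", "cy" (the principal point, pixels), "cam_to_world" (4x4, takes a point from camera to world coordinates). Camera axes: x right, y down, z forward; pixel columns grow to the right and rows downward; lengths in m; the calibration is good to about 2 mm. A picture is of the moment at which its call begins. camera_params takes no time and is no camera call.
- ctrl.hand_in(): hands the job in; it is judged then, once.
The state is a dict: "time_s": time; "q": joint angles; "dq": joint speeds; "joint_efforts": joint torques, N m; "eef_pos": TCP position; "eef_rot": TCP orientation; "wrist_force": force on the tool from outside, world axes, zero at the start; "torque": the same for the moment, N m; "opening": opening from 0.0 (shut) to 1.0 (fully open); "grasp_force": force on a finger pad.
Only numpy, scipy, OpenCV 4.12 (cv2) and the standard library are available. Lean on these libraries where they do the work, as an engineer would, in place of code of your own. Each camera call takes 0.05 s, during which the arm holds its last target. There are 200 camera calls.

## Task

Take the aqua top of the white humidifier by its wing and screw it further on, clockwise as seen from above, until its coral mist spout faces the middle of the green plant in the terracotta pot; there is no stop to feel, so go by the spout. Then let go. Leave the plant standing where it is.

Things in the scene. Friction and masses are not known exactly. Their poses are not given: they have to be found in the camera images.
- humidifier: Small white desk humidifier, fixed to the ledge: round tank 110 mm across with an aqua band near its foot, its neck 122 mm above the ledge, standing upright; origin at the centre of its underside, z up. Only its aqua screw-on top moves.
- top_grip (a point): On the screw axis of the aqua top, about 165 mm above the ledge. An upright wing, 14 mm thick and 60 long (28 behind the axis, 32 ahead), its upper edge 16 mm above this point, stands on a ribbed collar 72 mm across whose flat is 24 mm below. At its front a level coral tube, 22 mm across, ends 64 mm from the axis: the spout. x: along the wing, out through the spout; y: across the wing (pinch here); z up.
- top (a joint): Turn of the top on its thread, rad; grows as it is screwed on, clockwise from above, sinking about 1 mm per rad. 0 is the start of the thread; it turns on far past the wanted place (to 4.5) without a stop. Even friction of about 0.06 N m; it stays where it is left. The wanted place lies 0.5 to 1.5 rad on from the start.
- plant: Green succulent in a terracotta pot 100 mm across at the rim and 78 mm high, about 130 mm high with its leaves, loose, 0.5 to 1 kg, about 200 mm from the humidifier. Origin at the centre of the pot's underside, z up.

How it is judged:
By the outcome, as a careful person would: the job done as asked, in the order asked, and still so for the second after the job is handed in, with the robot touching nothing.
It also fails if it takes over 29 s, if anything falls off the work surface, if the arm or the gripper's body presses on something with over 40 N, if the wrist force passes 120 N, or if a joint passes its speed limit or range.

## Working session

There is one attempt and no reset: what is moved stays moved. The work goes in short steps, Python scripts to look and compute and a tool call to move; the robot and the scene stay as the last step left them, time stands still between calls to the robot, and variables do not carry over. Pictures are saved under pics/ and viewed, at most 10 in all, crops included, and the job is handed in when it is done.

Besides the shell and the picture viewer there is one more tool, called after ">>>" as name(argument=value, ...) on one line, values as JSON. carry_out: Moves the arm, as the interface text tells. Its arguments: {"type":"object","properties":{"steps":{"type":"array"}},"required":["steps"]}

```bash
mkdir -p pics; ls; python3 - <<'E'
from bench import ctrl
import cv2
for n in("side","top"):
    im=ctrl.camera(n); cv2.imwrite(f"pics/{n}0.png",im[:,:,::-1]); p=ctrl.camera_params(n); print(n,p)
o=ctrl.get_obs();print(o)
E
```

```text
pics
side {'vertical_fov': 47.266761221644686, 'cx': 320.45687446931214, 'cy': 233.3684350811132, 'cam_to_world': array([[-0.80470387, -0.44016399,  0.39838091,  0.23540848],
       [-0.5936752 ,  0.59526313, -0.54149014,  0.48696253],
       [ 0.00120299, -0.67224807, -0.74032498,  0.67535338],
       [ 0.        ,  0.        ,  0.        ,  1.        ]])}
top {'vertical_fov': 53.30849944612772, 'cx': 317.68690900634, 'cy': 239.37455180427227, 'cam_to_world': array([[ 0.0213716 , -0.98627351,  0.16373095,  0.42136518],
       [-0.99974245, -0.02233306, -0.00403346,  0.06973014],
       [ 0.00763471, -0.16360258, -0.98649679,  0.77398182],
       [ 0.        ,  0.        ,  0.        ,  1.        ]])}
{'time_s': 0.1, 'q': array([-1.35527087e+00,  1.81463231e-01,  1.60792144e+00, -1.44351747e-05,
        1.35378639e+00, -2.06296828e-01]), 'dq': array([ 7.17390907e-04, -1.87881767e-03, -9.95816475e-04,  9.62702037e-05,
       -8.52943052e-05, -1.06063212e-03]), 'joint_efforts': array([ 9.07004487e-04, -4.45874012e+01, -3.52236664e+01, -1.87852829e-04,
        4.09216475e-03,  2.16288265e-05]), 'eef_pos': array([ 0.23534845, -0.52420528,  0.30306963]), 'eef_rot': array([-7.89166432e-04,  9.77839941e-01,  2.09352397e-01, -1.06886365e-05]), 'wrist_force': array([-0.21080661, -0.42655994, -0.88482054]), 'torque': array([ 0.00845715, -0.01855215,  0.05633736]), 'grasp_force': 0.0, 'opening': 0.9977432527460801}
```

View pics/side0.png

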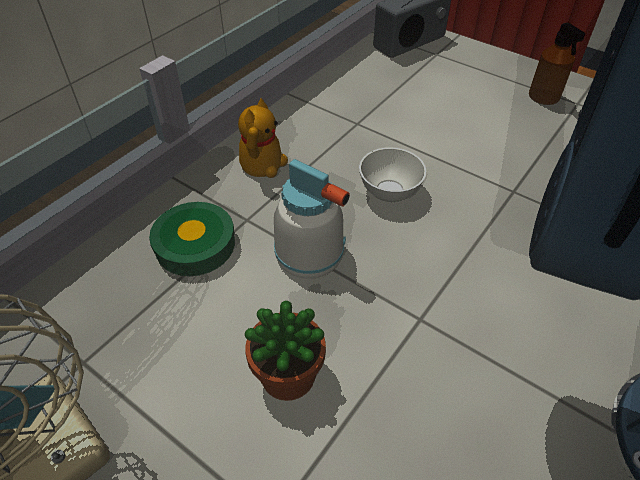

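View pics/top0.png

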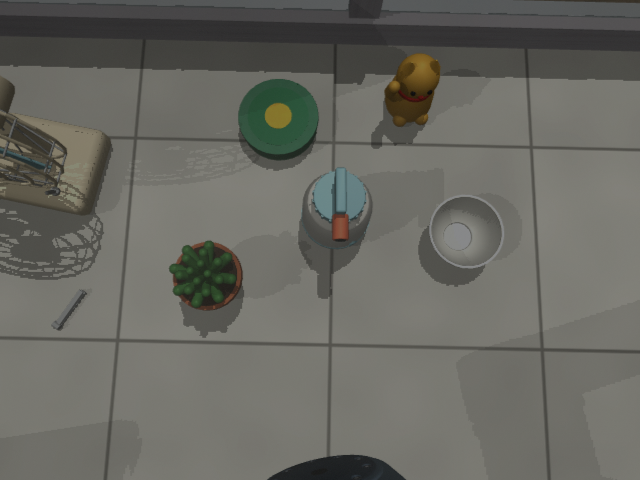

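The side view shows the wing near (310,178), the coral spout at (337,194) and the plant at (286,345). The top view shows the wing at (341,190), the spout tip at (340,238) and the pot at (206,275). From above, the spout must turn clockwise from pointing toward the robot to pointing left, at the plant.

```bash
cat > h.py <<'E'
import numpy as np, cv2
from bench import ctrl
def grab(n,f=None):
    im=ctrl.camera(n)
    if f: cv2.imwrite(f"pics/{f}.png",im[:,:,::-1])
    return im,ctrl.camera_params(n)
def ray(p,uv):
    f=240/np.tan(np.radians(p["vertical_fov"]/2)); T=p["cam_to_world"]
    d=T[:3,:3]@np.array([(uv[0]-p["cx"])/f,(uv[1]-p["cy"])/f,1.]); return T[:3,3],d/np.linalg.norm(d)
def plane(p,uv,z):
    o,d=ray(p,uv); return o+d*(z-o[2])/d[2]
def tri(p1,u1,p2,u2):
    o,d=ray(p1,u1);a,b=ray(p2,u2)
    s=np.linalg.lstsq(np.c_[d,-b],a-o,rcond=None)[0]; x,y=o+d*s[0],a+b*s[1]
    return (x+y)/2,np.linalg.norm(x-y)
R={"coral":((0,130,90),(9,255,255)),"terra":((5,100,60),(14,230,255)),"aqua":((88,60,60),(105,255,255)),"green":((45,120,20),(70,255,255))}
def mask(im,c,box):
    h=cv2.cvtColor(im,cv2.COLOR_RGB2HSV); m=cv2.inRange(h,*map(np.array,R[c])); k=np.zeros_like(m)
    x0,y0,x1,y1=box; k[y0:y1,x0:x1]=m[y0:y1,x0:x1]; return k
def pts(m): return np.argwhere(m)[:,::-1].astype(np.float32)
E
python3 - <<'E'
from h import *
a,pa=grab("top");b,pb=grab("side")
for (x,y) in [(340,228),(341,185),(325,195),(235,262)]: print(cv2.cvtColor(a,cv2.COLOR_RGB2HSV)[y,x])
ca,cb=pts(mask(a,"coral",(300,150,380,260))),pts(mask(b,"coral",(270,150,370,230)))
print("coral",len(ca),ca.min(0),ca.max(0),len(cb),cb.min(0),cb.max(0),tri(pa,ca.mean(0),pb,cb.mean(0)), cv2.minAreaRect(ca))
ga,gb=pts(mask(a,"green",(150,220,260,320))),pts(mask(b,"green",(230,290,340,400)))
print("green",tri(pa,ga.mean(0),pb,gb.mean(0)))
ta=pts(mask(a,"terra",(150,220,260,330)));h=cv2.convexHull(ta);e=cv2.fitEllipse(h);print("pot top",e,plane(pa,e[0],.078))
tb=pts(mask(b,"terra",(230,280,340,410)));print("pot side",tb.min(0),tb.max(0))
ma=mask(a,"aqua",(295,150,385,250));A=pts(ma);print("aqua",len(A),A.min(0),A.max(0))
v=np.hstack([cv2.resize(a[150:260,290:390],None,fx=4,fy=4,interpolation=0),cv2.resize(b[150:260,265:365],None,fx=4,fy=4,interpolation=0)])
cv2.imwrite("pics/crop.png",v[:,:,::-1])
E
```

```text
[  9 135 132]
[ 91  54 137]
[ 90  54 136]
[  9 130  96]
coral 346 [333. 214.] [347. 238.] 301 [322. 183.] [348. 203.] (array([0.54146023, 0.038754  , 0.16039211]), np.float64(0.002089393987683383)) ((340.0, 226.0), (24.0, 14.0), 90.0)
 ** On entry to DLASCL parameter number  4 had an illegal value
 ** On entry to DLASCL parameter number  4 had an illegal value
 ** On entry to DLASCL parameter number  4 had an illegal value
 ** On entry to DLASCL parameter number  4 had an illegal value
 ** On entry to DLASCL parameter number  5 had an illegal value
 ** On entry to DLASCL parameter number  4 had an illegal value<stdin>:7: RuntimeWarning: Mean of empty slice.
  ret = um.true_divide(
Traceback (most recent call last):
  File "h.py", line 14, in tri
    s=np.linalg.lstsq(np.c_[d,-b],a-o,rcond=None)[0]; x,y=o+d*s[0],a+b*s[1]
      ~~~~~~~~~~~~~~~^^^^^^^^^^^^^^^^^^^^^^^^^^^^
numpy.linalg.LinAlgError: SVD did not converge in Linear Least Squares
```

```bash
sed -i 's/^R=.*/R={"coral":((0,110,90),(10,255,255)),"terra":((4,90,40),(14,255,255)),"aqua":((85,35,60),(105,255,255)),"green":((40,60,10),(75,255,255))}/' h.py
python3 - <<'E'
from h import *
a,pa=grab("top");b,pb=grab("side")
print([cv2.cvtColor(a,cv2.COLOR_RGB2HSV)[y,x] for x,y in [(206,265),(205,285),(237,262)]],cv2.cvtColor(b,cv2.COLOR_RGB2HSV)[310,286])
ga,gb=pts(mask(a,"green",(150,230,260,320))),pts(mask(b,"green",(235,290,340,400)))
print("green",len(ga),len(gb),tri(pa,(ga.min(0)+ga.max(0))/2,pb,(gb.min(0)+gb.max(0))/2),tri(pa,ga.mean(0),pb,gb.mean(0)))
ta=pts(mask(a,"terra",(150,220,260,330)));h=cv2.convexHull(ta);e=cv2.fitEllipse(h);print("pot top",e,plane(pa,e[0],.078),ta.min(0),ta.max(0))
tb=pts(mask(b,"terra",(230,280,340,410)));print("pot side",tb.min(0),tb.max(0))
print("pot rim L/R side",)
ma=mask(a,"aqua",(295,150,385,250));A=pts(ma);print("aqua",len(A),A.min(0),A.max(0))
v=np.hstack([cv2.resize(a[150:260,290:390],None,fx=4,fy=4,interpolation=0),cv2.resize(b[150:260,265:365],None,fx=4,fy=4,interpolation=0)])
cv2.imwrite("pics/crop.png",v[:,:,::-1])
E
```

```text
[array([53, 82, 50], dtype=uint8), array([ 56, 104,  66], dtype=uint8), array([ 10, 135,  98], dtype=uint8)] [ 53 157  65]
green 2487 3130 (array([0.48018657, 0.22886212, 0.09683851]), np.float64(0.0004163054200616022)) (array([0.4801207 , 0.22829594, 0.10360682]), np.float64(2.4717046263220655e-05))
pot top ((207.19537353515625, 275.8080749511719), (67.09822082519531, 69.1223373413086), 56.228248596191406) [0.47953434 0.22641571 0.078     ] [173. 242.] [241. 309.]
pot side [245. 313.] [325. 400.]
pot rim L/R side
aqua 2122 [303. 168.] [368. 248.]
```

View pics/crop.png

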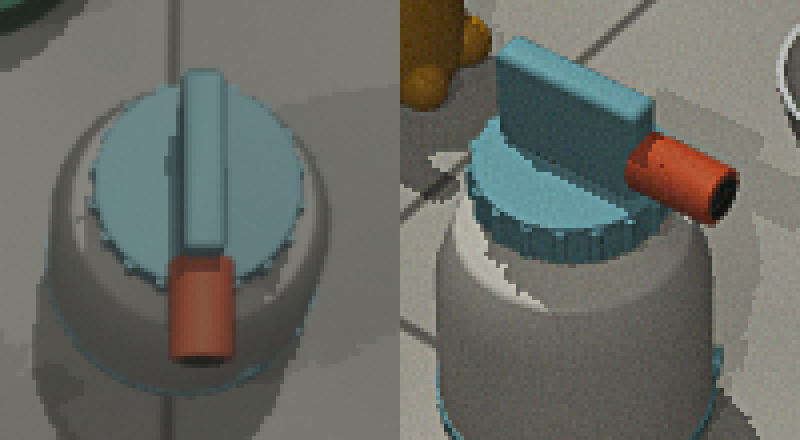

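The crop shows the wing's top face in the top view from (340.8,167.5) to (341,211.5). The collar circle is centred near (339.5,196) and the spout end is near (340.5,240). Next I'll get the axis, the heading and the turn needed.

```bash
python3 - <<'E'
from h import *
from scipy.spatial.transform import Rotation as Ro
pa,pb=ctrl.camera_params("top"),ctrl.camera_params("side")
r,f=plane(pa,(340.8,168),.181),plane(pa,(341.2,211.5),.181)
print("wing",r,f,np.linalg.norm(f-r)); u=(f-r)/np.linalg.norm(f-r); ax=r+.028*u; print("axis from wing",ax)
print("tri rear/front top", tri(pa,(340.8,168),pb,(265+115/4,150+42/4)), tri(pa,(341.2,211.5),pb,(265+250/4,150+105/4)))
print("collar",plane(pa,(339.5,196),.141), "spout", plane(pa,(340.5,240),.165),plane(pa,(340.5,240),.155))
s=np.array([.5414,.0388]);c=ax[:2];p=np.array([.480,.2275])
h=lambda v:np.arctan2(v[1],v[0])
print("coral c dist",np.linalg.norm(s-c),"head wing",h(u),"spout",h(s-c),"plant",h(p-c),"dist",np.linalg.norm(p-c))
o=ctrl.get_obs();q=o["eef_rot"];print(o["eef_pos"],Ro.from_quat(q[[1,2,3,0]]).as_matrix().round(3))
E
```

```text
wing [0.61373701 0.03950037 0.181     ] [0.55633357 0.03821935 0.181     ] 0.057417722890508525
axis from wing [0.58574398 0.03887567 0.181     ]
tri rear/front top (array([0.61227249, 0.03908849, 0.18226082]), np.float64(0.0022355486665509993)) (array([0.55519856, 0.0379526 , 0.18260389]), np.float64(0.001665514904729071))
collar [0.58700692 0.03869927 0.141     ] spout [0.52228759 0.0377712  0.165     ] [0.52394483 0.03724641 0.155     ]
coral c dist 0.04434403977171015 head wing -3.1192802381922853 spout -3.1398861184087266 plant 2.0817460453591003 dist 0.21624274418728395
[ 0.2354158  -0.5244471   0.30356012] [[ 0.912  0.409 -0.   ]
 [ 0.409 -0.912  0.001]
 [ 0.    -0.001 -1.   ]]
```

Checks out: the wing measures 57 mm (60 expected) and its top is at 0.182. The axis is at (0.5865, 0.0388), the wing heading about 3.15 and the plant heading about 2.085, so it needs about 1.065 rad clockwise. Joint 6 would go from about 1.62 to 2.69, inside its range. First I'll move above the wing.

>>> carry_out(steps=[0.011,-0.0074,0,0,0,0.008,1,0.033,-0.0222,0,0,0,0.025,1,0.066,-0.0444,0,0,0,0.049,1,0.0991,-0.0666,0,0,0,0.074,1,0.1321,-0.0888,0,0,0,0.098,1,0.1652,-0.111,0,0,0,0.123,1,0.1982,-0.1332,0,0,0,0.148,1,0.2312,-0.1554,0,0,0,0.172,1,0.2642,-0.1776,0,0,0,0.197,1,0.2973,-0.1998,0,0,0,0.221,1,0.3303,-0.222,0,0,0,0.246,1,0.3633,-0.2442,0,0,0,0.271,1,0.3964,-0.2664,0,0,0,0.295,1,0.4294,-0.2886,0,0,0,0.32,1,0.4624,-0.3108,0,0,0,0.344,1,0.4955,-0.333,0,0,0,0.369,1,0.523,-0.3515,0,0,0,0.39,1,0.5395,-0.3626,0,0,0,0.402,1,0.5505,-0.37,0,0,0,0.41,1,0.5505,-0.37,0,0,0,0.41,1])

```text
time_s: 2.3
eef_pos: [0.5862, 0.0399, 0.3038]
eef_rot: [-0.0, 1.0, 0.007, -0.0]
wrist_force: [0.7, -0.0, 0.4]
opening: 0.999
grasp_force: 0.0
```

>>> carry_out(steps=[0,0.001,0.01,0,0,0,1,0,0.001,0.03,0,0,0,1,0,0.001,0.05,0,0,0,1,0,0.001,0.07,0,0,0,1,0,0.001,0.08,0,0,0,1,0,0.001,0.083,0,0,0,1,0,0.001,0.083,0,0,0,1,0,0.001,0.083,0,0,0,0,0,0.001,0.083,0,0,0,0,0,0.001,0.083,0,0,0,0,0,0.001,0.083,0,0,0,0,0,0.001,0.083,0,0,0,0,0,0.001,0.083,0,0,0,0,0,0.001,0.083,0,0,0,0])

```text
time_s: 3.7
eef_pos: [0.5863, 0.039, 0.2215]
eef_rot: [-0.001, 1.0, 0.006, 0.0]
wrist_force: [-0.7, 6.6, 3.7]
opening: 0.151
grasp_force: 59.9
```

>>> carry_out(steps=[0,0,0,0,0,0.04,0,0,0,0.0001,0,0,0.12,0,0,0,0.0002,0,0,0.2,0,0,0,0.0003,0,0,0.28,0,0,0,0.0004,0,0,0.36,0,0,0,0.0005,0,0,0.44,0,0,0,0.0005,0,0,0.52,0,0,0,0.0006,0,0,0.6,0,0,0,0.0007,0,0,0.68,0,0,0,0.0008,0,0,0.76,0,0,0,0.0009,0,0,0.84,0,0,0,0.0009,0,0,0.91,0,0,0,0.001,0,0,0.95,0,0,0,0.001,0,0,0.96,0,0,0,0.001,0,0,0.96,0,0,0,0.001,0,0,0.96,0])

```text
time_s: 5.3
eef_pos: [0.5868, 0.0404, 0.2206]
eef_rot: [-0.003, 0.89, -0.456, -0.0]
wrist_force: [3.0, 12.2, 2.2]
opening: 0.159
grasp_force: 59.8
```

```bash
python3 - <<'E'
from h import *
a,pa=grab("top");b,pb=grab("side")
o=ctrl.get_obs();print(o["eef_pos"],o["eef_rot"],o["wrist_force"],o["torque"],o["q"])
v=np.hstack([cv2.resize(a[130:330,150:400],None,fx=1.6,fy=1.6),cv2.resize(b[150:410,200:450],None,fx=1.6,fy=1.6)[:320]])
cv2.imwrite("pics/turn.png",v[:,:,::-1])
E
```

```text
[0.58679966 0.04039683 0.22063077] [-2.84245988e-03  8.89912053e-01 -4.56123260e-01 -1.75561228e-04] [ 3.13435637 13.17284013  2.73738921] [ 1.95897792 -0.20290827 -0.03881388] [-0.13524769  0.29385125  1.64722337  0.00588098  1.19896787  2.38068839]
```

View pics/turn.png

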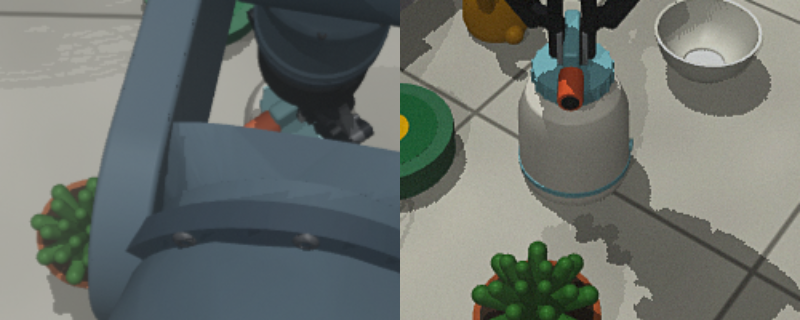

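The side view shows the spout turned nearly to the plant, with the plant undisturbed. The top view is mostly blocked by the arm. The tool has turned 0.96 and 0.107 remains. I'll finish the turn, relax the sideways strain, let go and rise.

>>> carry_out(steps=[-0.0006,-0.0004,0,0,0,0.04,0,-0.0012,-0.0009,0.0001,0,0,0.08,0,-0.0012,-0.0009,0.0001,0,0,0.107,0,-0.0012,-0.0009,0.0001,0,0,0.107,0,-0.0012,-0.0009,0.0001,0,0,0.107,0])

```text
time_s: 5.9
eef_pos: [0.587, 0.0408, 0.2205]
eef_rot: [-0.002, 0.864, -0.503, 0.0]
wrist_force: [2.9, 7.1, 2.2]
opening: 0.154
grasp_force: 59.7
```

>>> carry_out(steps=[0,0,0,0,0,0,1,0,0,0,0,0,0,1,0,0,0,0,0,0,1,0,0,0,0,0,0,1,0,0,0,0,0,0,1,0,0,0,0,0,0,1,0,0,-0.01,0,0,0,1,0,0,-0.03,0,0,0,1,0,0,-0.06,0,0,0,1,0,0,-0.09,0,0,0,1,0,0,-0.11,0,0,0,1,0,0,-0.12,0,0,0,1,0,0,-0.12,0,0,0,1])

```text
time_s: 7.2
eef_pos: [0.5868, 0.0388, 0.3419]
eef_rot: [-0.001, 0.864, -0.503, 0.002]
wrist_force: [0.4, -0.6, 0.0]
opening: 0.999
grasp_force: 0.0
```

>>> carry_out(steps=[0.012,0.015,0,0,0,0,1,0.035,0.045,0,0,0,0,1,0.058,0.076,0,0,0,0,1,0.081,0.106,0,0,0,0,1,0.104,0.136,0,0,0,0,1,0.127,0.167,0,0,0,0,1,0.15,0.197,0,0,0,0,1,0.173,0.227,0,0,0,0,1,0.196,0.258,0,0,0,0,1,0.215,0.283,0,0,0,0,1,0.225,0.296,0,0,0,0,1,0.23,0.303,0,0,0,0,1,0.23,0.303,0,0,0,0,1])

```text
time_s: 8.5
eef_pos: [0.4358, -0.3107, 0.3391]
eef_rot: [-0.0, 0.864, -0.504, -0.001]
wrist_force: [0.4, -0.1, 0.2]
opening: 0.999
grasp_force: 0.0
```

```bash
python3 - <<'E'
from h import *
a,pa=grab("top");b,pb=grab("side")
ca,cb=pts(mask(a,"coral",(270,150,380,260))),pts(mask(b,"coral",(270,160,370,230)))
s=tri(pa,ca.mean(0),pb,cb.mean(0));print(len(ca),len(cb),s)
ta=pts(mask(a,"terra",(150,220,260,330)));e=cv2.fitEllipse(cv2.convexHull(ta));p=plane(pa,e[0],.078);print(p)
for c in [(.5865,.0388),(.587,.040)]:
    h=lambda v:np.arctan2(v[1]-c[1],v[0]-c[0]);print(h(s[0]),h(p),h((.480,.2285)))
v=np.hstack([cv2.resize(a[130:330,150:400],None,fx=1.6,fy=1.6),cv2.resize(b[150:410,200:450],None,fx=1.6,fy=1.6)[:320]])
a4=cv2.resize(a[150:260,280:390],None,fx=5,fy=5,interpolation=0);cv2.imwrite("pics/fin.png",a4[:,:,::-1]);cv2.imwrite("pics/fin2.png",v[:,:,::-1])
E
```

```text
331 279 (array([0.56436501, 0.0808773 , 0.16250263]), np.float64(0.00015688871002163642))
[0.47960678 0.22632759 0.078     ]
2.0550703218414084 2.088874902738085 2.0823594858689494
2.0764988092694043 2.093657935128041 2.087081218520293
```

View pics/fin.png

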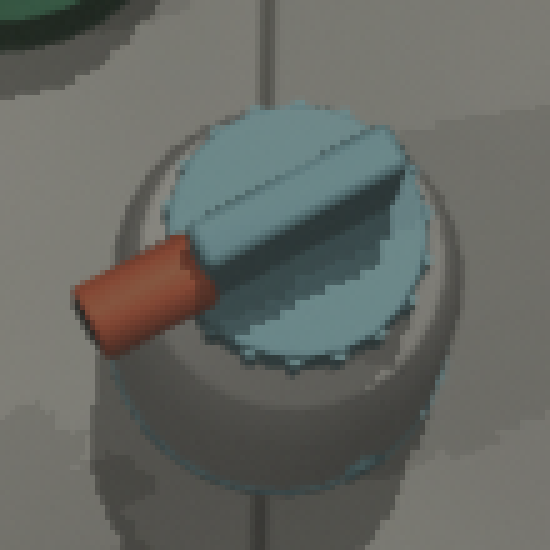

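View pics/fin2.png

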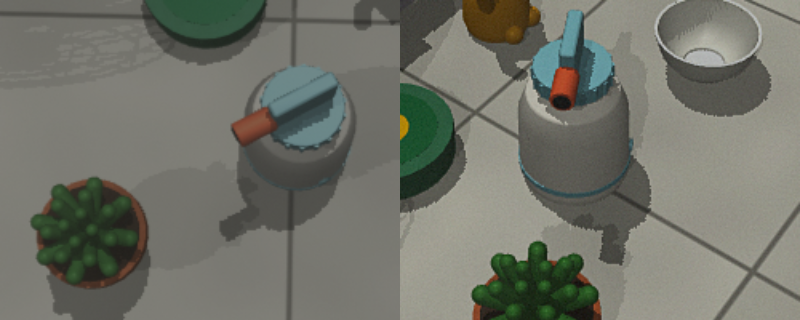

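The spout heading comes out at 2.06–2.11 rad depending on the estimate, against 2.085–2.098 for the plant, so it agrees within about 1–2°. The pot hasn't moved, and the arm is clear.

```bash
python3 -c "
from bench import ctrl
print(ctrl.hand_in())"
```

```text
the job is handed in; nothing more can be done
None
```

I screwed the top about 1.07 rad further on, clockwise, so the coral spout faces the middle of the plant to within about 2° by my measurements. I then let go and handed the job in at about 9 s, with the plant standing where it was.

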